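Put a bracket on the scanning turntable and turn it once round

TASK

Pick up the L-shaped angle bracket and set it down, without dropping it, standing on its foot in the rectangle drawn in the middle of the scanning turntable, centred and square with the rectangle (either way round), and let go of it. Then, by the upright knob near the disc's rim, turn the disc with the bracket riding on it through one full turn, in either direction, and leave the knob back at the pointer on the base, with the bracket still in the rectangle. Leave the other things on the table where they are.

Things in the scene. Friction and masses are not known exactly. Their poses are not given: they have to be found in the camera images.
- bracket: dark steel angle bracket, about 0.3 kg, loose, standing on its foot. Foot 48 mm (its x) by 76 mm (its y), 8 mm thick; along the whole -x edge of the foot rises an upright plate, 10 mm thick (x from -24 to -14 mm), 76 mm long in y, its top 60 mm above the underside. Origin: centre of the foot's underside; z up. It starts on the table at either of two places, at any yaw.
- turntable: fixed grey base of the scanning turntable, at any yaw: round, 200 mm across. Its origin is on the turning axis at table height; its +x points to a low dark steel pointer block that stands beside the disc, 139 to 165 mm from the axis, 35 mm high. A plain aluminium disc, 250 mm across, its upper face 40 mm above the table, turns on it.
- spot (a point): centre of the disc's upper face and of the rectangle drawn there in thin black lines, 70 mm (x) by 98 mm (y) over the outside of the lines: it leaves about 10 mm all round the bracket's foot, whose 48 mm side goes along the 70 mm side. It turns with the disc; its x points to the knob, z up.
- knob_grip (a point): point to grip on the disc's upright turning knob, on the knob's axis, 100 mm from the disc's axis and 38 mm above the disc's upper face (78 mm above the table). The knob is a black plastic cylinder 22 mm in diameter, its top 58 mm above the disc's upper face; it spins freely on its own pin, so a grasp need not turn with the disc. This point moves with the disc.
- disc (a joint): angle of the disc, rad, growing counterclockwise from above; 0 at the start, with the knob at the pointer; one full turn is 6.28 or -6.28. It turns easily both ways and stays where it is left.
- profile: bystander: offcut of square aluminium profile, 40 x 110 (y) x 40 mm, lying on the table at the place the bracket does not take; origin at the centre of its underside
- pendant: bystander: black teach pendant lying flat, 150 x 230 (y) x 26 mm; origin at the centre of its underside
- stop_box: bystander: yellow emergency stop box 75 x 75 x 55 mm with a red mushroom button up to 81 mm; origin at the centre of its underside
Things that resemble listed ones, but are neither listed nor needed, are in the scene too. There is more than one size of the bracket; the job needs the smallest.

How it is judged:
On the way, in this order (a step that is already met when the one before it is completed fails the run):
1. the bracket stands released in the rectangle, within 12 mm of its centre along each side and 0.2 rad of square, with the disc still within 0.5 rad of its start (x of bracket in the frame of spot between -0.012 and 0.012 m and y of bracket in the frame of spot between -0.012 and 0.012 m and z of bracket in the frame of spot between -0.004 and 0.004 m and angle between bracket's own z axis and vertical below 0.1 rad and angle between the x axis of bracket and the x axis of spot, either way round below 0.2 rad and contact force between the fingers and bracket below 0.1 N and value of joint disc between -0.5 and 0.5 rad), for 0.2 s.
2. the disc has been turned half way round with the bracket in the rectangle (x of bracket in the frame of spot between -0.012 and 0.012 m and y of bracket in the frame of spot between -0.012 and 0.012 m and z of bracket in the frame of spot between -0.004 and 0.004 m and angle between bracket's own z axis and vertical below 0.1 rad and angle between the x axis of bracket and the x axis of spot, either way round below 0.2 rad and (value of joint disc above 3 rad or value of joint disc below -3 rad)).
3. the disc has made a full turn, within 0.25 rad, with the bracket in the rectangle (x of bracket in the frame of spot between -0.012 and 0.012 m and y of bracket in the frame of spot between -0.012 and 0.012 m and z of bracket in the frame of spot between -0.004 and 0.004 m and angle between bracket's own z axis and vertical below 0.1 rad and angle between the x axis of bracket and the x axis of spot, either way round below 0.2 rad and (value of joint disc between 6.03 and 6.53 rad or value of joint disc between -6.53 and -6.03 rad)), for 0.2 s.
At the end, for the whole second after the job is handed in: bracket on its foot in the rectangle, released, at rest, within 12 mm of its centre along each side and 0.2 rad of square (either way round); disc still, one full turn (6.28 rad, within 0.25) either way from its start, knob at the pointer; other things within 25 mm of their places (all of step 3 and contact force between the fingers and bracket below 0.1 N and linear speed of bracket below 0.02 m/s and velocity of joint disc between -0.05 and 0.05 rad/s); the robot touches nothing.
It fails at once if the bracket is dropped or knocked: it moves faster than 0.5 m/s while not held (contact force between the fingers and bracket below 0.1 N and linear speed of bracket above 0.5 m/s).
It fails at once if the profile is pushed more than 25 mm from its place (distance of profile from where it was at the start of the episode above 0.025 m).
It fails at once if the pendant is pushed more than 25 mm from its place (distance of pendant from where it was at the start of the episode above 0.025 m).
It fails at once if the stop box is pushed more than 25 mm from its place (distance of stop_box from where it was at the start of the episode above 0.025 m).
It also fails if it takes over 72 s, if anything falls off the work surface, if the arm or the gripper's body presses on something with over 40 N, if the wrist force passes 120 N, or if a joint passes its speed limit or range.

ROBOT

A 7-joint arm with a two-finger parallel gripper is mounted at the origin on the work surface. World frame = base frame: x ahead of the robot, y to its left, z up, the work surface at z = 0. Lengths are in m, angles in rad, forces in N, time in s.
With the tool pointing down it reaches from about 0.4 to 0.875 m from the base axis. Payload 19.3 kg.
Tool frame: the origin (TCP) lies at the very end of the fingers, on their centre line; the grasp point (between the pads) lies 19 mm behind it; z points along the fingers, y is the line along which they close (so a half turn about z gives the same grasp; the last joint's range is limited). The gripper opens to 85 mm and grips with 20 to 120 N. Pads are 22 mm wide; open, the fingers measure 114 mm over their backs; the gripper's body (76 mm by 85 mm) begins 54 mm behind the grasp point. The pads swing forward as they close: fully open they stand 13 mm farther back than shut.
Start: joints at [1.204, 0.521, -0.036, 1.599, 0.021, 1.021, -0.113], TCP at [0.183, -0.598, 0.231] pointing down, gripper open.
Joint ranges: [-2.91, 2.91], [-0.3, 2.13], [-1.5, 1.42], [0.17, 2.43], [-1.26, 4.41], [0.16, 1.93], [-2.52, 2.52]. Speed limits (rad/s): [1.89, 1.89, 2.39, 2.39, 3.01, 3.01, 3.01].

INTERFACE

Orientations are given as [roll, pitch, yaw] about the fixed x, y, z axes, in that order (R = Rz(yaw) Ry(pitch) Rx(roll)).
In Python, from workcell import observe, grab_frame, job_done gives the robot as it stands.
- The arm moves only by the tool move_arm, never from a script. Its argument "plan" is a list that holds one entry, the list of rows, each a list of 7 numbers: the shift along the tool's x, y, z each as a share of 0.02 m, from -1 to 1, then the turn, a rotation vector about the tool's x, y, z each as a share of 6 degrees, from -1 to 1, then the opening, from -1 (shut) to 1 (fully open). A call has exactly 10 rows; each row shifts and turns the commanded pose from where the row before left it, along the tool's axes as they then stand; what a row does not reach is not made up. A row lasts 1/10 s, in which the tool goes at most 50 mm and 8.59 degrees, less where a joint would pass 70% of its speed; a pose out of reach is approached as far as the arm can. A call with a number of a shift or a turn outside -1 to 1 is refused whole. A call with a gripper value outside its range is refused whole. The fingers move at their own pace and stop on an object; "grip_force" is the grip in N (left out, the last holds). Time passes only in rows, so rows that do not move let the fingers close, or fill a call up. It gives the time, the measured TCP pose, the force, the opening and the grip force at its end, in the units of the state.
- observe(): the state, without advancing time (a new reading comes with each control period).
- grab_frame(name): name is "scene" or "side" or "wrist"; returns a dict with "color" (480x640x3 uint8, red, green, blue), "intrinsics" (3x3 intrinsics, pixels), "position" and "orientation" of the camera in the world; the wrist camera has in their place "tool_from_camera" (4x4, takes a point from camera to tool coordinates, whose origin is the TCP and whose axes are the flange's). Camera axes: x right, y down, z forward; pixel columns grow to the right and rows downward; lengths in m; the calibration is good to about 2 mm. A picture is of the moment at which its call begins: read the wrist's pose just before it. There is no depth.
- job_done(): hands the job in; it is judged then, once.
The state is a dict: "clock": time; "qpos": joint angles; "qd": joint speeds; "joint_efforts": joint torques, N m; "position": TCP position; "tool_rot": TCP orientation; "force": force on the tool from outside, world axes, zero at the start; "moment": the same for the moment, N m; "grip_width": finger opening in m; "finger_force": force on a finger pad.
Only numpy, scipy, OpenCV 4.12 (cv2) and the standard library are available. Lean on these libraries where they do the work, as an engineer would, in place of code of your own. Each camera call takes 0.05 s, during which the arm holds its last target. There are 200 camera calls.

## Working session

There is one attempt and no reset: what is moved stays moved. The work goes in short steps, Python scripts to look and compute and a tool call to move; the robot and the scene stay as the last step left them, time stands still between calls to the robot, and variables do not carry over. Pictures are saved under pics/ and viewed, at most 10 in all, crops included, and the job is handed in when it is done.

Besides the shell and the picture viewer there is one more tool, called after "Emit:" in YAML: its name, and indented under it one key for each argument. move_arm: Moves the arm, as the interface text tells. Shift numbers are shares of 0.02 m and turn numbers shares of 6 degrees, none past 1 either way. Its arguments: {"type":"object","properties":{"plan":{"type":"array"},"grip_force":{"type":"number"}},"required":["plan"]}

```bash
mkdir -p pics; ls; cat > h.py <<'E'
import numpy as np, cv2
from scipy.spatial.transform import Rotation as R
from workcell import observe, grab_frame, job_done
def rot(o):
    o=np.array(o,float)
    if o.shape==(3,3): return o
    return R.from_euler('xyz',o).as_matrix() if o.size==3 else R.from_quat(o).as_matrix()
def cam(name):
    s=observe(); f=grab_frame(name)
    K=np.array(f['intrinsics'])
    if name=='wrist':
        T=np.eye(4);T[:3,:3]=rot(s['tool_rot']);T[:3,3]=s['position']
        C=T@np.array(f['tool_from_camera'])
        P,Q=C[:3,3],C[:3,:3]
    else: P,Q=np.array(f['position']),rot(f['orientation'])
    return f['color'],K,P,Q
def ray(px,c,z):
    _,K,P,Q=c
    px=np.atleast_2d(np.array(px,float))
    d=(Q@np.linalg.inv(K)@np.c_[px,np.ones(len(px))].T).T
    return P+d*((z-P[2])/d[:,2])[:,None]
def proj(X,c):
    _,K,P,Q=c
    p=(K@Q.T@(np.atleast_2d(X)-P).T).T
    return p[:,:2]/p[:,2:]
def save(n,im): cv2.imwrite('pics/'+n,im[...,::-1])
E
python3 - <<'E'
from h import *
import pickle
s=observe();print({k:np.round(v,3) for k,v in s.items()})
f=grab_frame('scene');print(f['position'],f['orientation'])
a=cam('scene');b=cam('side');pickle.dump((a,b),open('c.pkl','wb'))
print(b[2])
save('scene.png',a[0]);save('side.png',b[0])
E
```

```text
pics
{'clock': np.float64(0.0), 'qpos': array([ 1.204,  0.522, -0.036,  1.6  ,  0.021,  1.021, -0.113]), 'qd': array([ 0.   ,  0.001,  0.001,  0.001,  0.001,  0.001, -0.002]), 'joint_efforts': array([-0.0000e+00, -9.2711e+01,  1.9800e+00, -3.6992e+01,  1.8000e-02,
        8.0000e-03,  0.0000e+00]), 'position': array([ 0.183, -0.597,  0.231]), 'tool_rot': array([-3.141,  0.   ,  0.297]), 'force': array([-0.14 ,  0.418,  0.132]), 'moment': array([-0.023,  0.035,  0.034]), 'finger_force': np.float64(0.0), 'grip_width': np.float64(0.086)}
[ 1.03682782 -0.56926376  1.20795511] [-2.50321155e+00  1.71386002e-03  7.24523669e-01]
[-0.12980701  0.76352757  1.04274749]
```

View pics/scene.png

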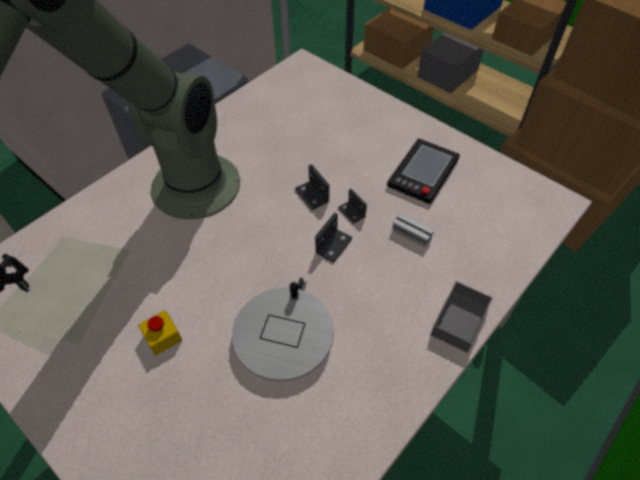

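View pics/side.png

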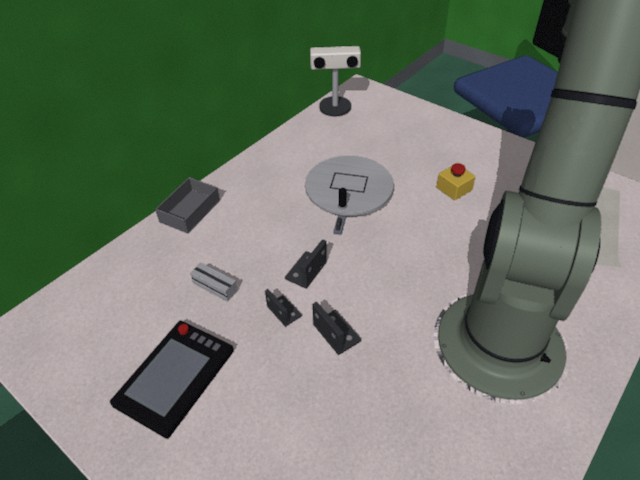

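The scene view shows three brackets: A at (312,188), B at (352,207) and C at (332,240). In the side view they are at (335,327), (282,306) and (308,264). B looks smallest, so I'll confirm it by enlargement and measurement. The turntable is at scene (283,333), with the knob at (295,290).

```bash
python3 - <<'E'
from h import *
import pickle
a,b=pickle.load(open('c.pkl','rb'))
def crop(im,x,y,w=50,h=50): return cv2.resize(im[y:y+h,x:x+w],None,fx=8,fy=8,interpolation=cv2.INTER_CUBIC)
A=crop(a[0],328,183);B=crop(b[0],258,282)
A=cv2.convertScaleAbs(A,alpha=1.8);B=cv2.convertScaleAbs(B,alpha=1.8)
save('crop.png',np.hstack([A,B]))
# dark blobs of brackets, both views
for c,(x0,y0,x1,y1) in ((a,(285,155,378,270)),(b,(255,230,370,360))):
    g=cv2.cvtColor(c[0],cv2.COLOR_RGB2GRAY)[y0:y1,x0:x1]
    m=(g<75).astype(np.uint8)
    n,l,st,ce=cv2.connectedComponentsWithStats(m)
    for i in range(1,n):
        if st[i,4]>100: print(st[i]+[x0,y0,0,0,0],ray(ce[i]+[x0,y0],c,0.02).round(3))
# disc: ellipse of grey-vs-pinkish
for c,(x0,y0,x1,y1) in ((a,(215,275,350,392)),(b,(290,145,410,225))):
    im=c[0][y0:y1,x0:x1].astype(int)
    sat=im[...,0]-im[...,2]
    print('sat disc/table',sat[im.shape[0]//2+10,20:-20:20],im[-3,3],im[im.shape[0]//2,15])
E
```

```text
[296 165  33  45 840] [[0.304 0.212 0.02 ]]
[339 190  27  34 516] [[0.439 0.237 0.02 ]]
[316 214  35  49 927] [[0.466 0.103 0.02 ]]
[285 240  42  48 960] [[0.466 0.101 0.02 ]]
[266 290  36  36 629] [[0.432 0.24  0.02 ]]
[ 313  303   48   51 1219] [[0.301 0.21  0.02 ]]
sat disc/table [3 0 4 2 1] [157 145 140] [161 149 142]
sat disc/table [-4 -5 -3 -5] [179 167 167] [138 135 139]
```

View pics/crop.png

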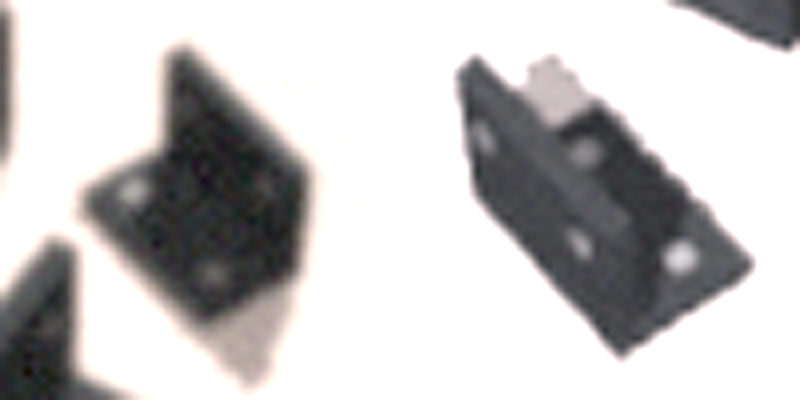

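The crop confirms B. It has an upright plate and a foot with two holes, and at 516 px its blob is clearly smaller than A (840) and C (927). Next I'll measure its corners and the disc, knob and pointer.

```bash
python3 - <<'E'
from h import *
import pickle
a,b=pickle.load(open('c.pkl','rb'))
sc=lambda u,v:(328+(u+.5)/8-.5,183+(v+.5)/8-.5)
sd=lambda u,v:(258+(u-400+.5)/8-.5,282+(v+.5)/8-.5)
p=ray([sd(474,195),sd(621,355),sd(752,265)],b,0)[:,:2]; print('side base z0',p.round(4),np.linalg.norm(np.diff(p,axis=0),axis=1))
t=ray([sd(474,58)],b,.06);print('side top',t.round(4))
q=ray([sc(83,200),sc(208,322),sc(298,275)],a,0)[:,:2]; print('scene z0',q.round(4),np.linalg.norm(np.diff(q,axis=0),axis=1))
t=ray([sc(180,45),sc(310,170)],a,.06)[:,:2];print('scene top',t.round(4),np.linalg.norm(t[1]-t[0]))
# disc ellipses
for c,(x0,y0,x1,y1) in ((a,(222,280,345,388)),(b,(298,150,400,218))):
    im=c[0][y0:y1,x0:x1].astype(int)
    m=((im[...,0]-im[...,2])<(8 if c is a else -1)).astype(np.uint8)
    m=cv2.medianBlur(m*255,7)
    cs,_=cv2.findContours(m,cv2.RETR_EXTERNAL,cv2.CHAIN_APPROX_NONE)
    k=max(cs,key=cv2.contourArea)
    P=ray(cv2.convexHull(k)[:,0]+[x0,y0],c,.04)[:,:2]
    ce,r=cv2.minEnclosingCircle(P.astype(np.float32));print('disc',ce,r,len(k))
# knob
for c,(x0,y0,x1,y1) in ((a,(286,278,310,305)),(b,(332,182,354,238))):
    g=cv2.cvtColor(c[0],cv2.COLOR_RGB2GRAY)[y0:y1,x0:x1]
    m=(g<60).astype(np.uint8);ys,xs=np.nonzero(m)
    print('knob bbox',xs.min()+x0,xs.max()+x0,ys.min()+y0,ys.max()+y0, ray([xs.mean()+x0,ys.mean()+y0],c,.07))
A=cv2.resize(a[0][260:390,215:350],(540,520),interpolation=cv2.INTER_CUBIC)
save('disc.png',A)
E
```

```text
side base z0 [[0.4744 0.2466]
 [0.4024 0.2621]
 [0.3934 0.2147]] [0.07359134 0.04821746]
side top [[0.4729 0.2407 0.06  ]]
scene z0 [[0.3919 0.2209]
 [0.4641 0.2069]
 [0.4749 0.246 ]] [0.07354126 0.04050389]
scene top [[0.4024 0.2614]
 [0.4757 0.246 ]] 0.07489752625879674
disc (0.5620922446250916, -0.18236029148101807) 0.14078958332538605 283
disc (0.5600911974906921, -0.18434153497219086) 0.13329198956489563 210
knob bbox 290 303 279 299 [[ 0.52326003 -0.09936965  0.07      ]]
knob bbox 336 346 188 229 [[ 0.50671168 -0.08347804  0.07      ]]
```

View pics/disc.png

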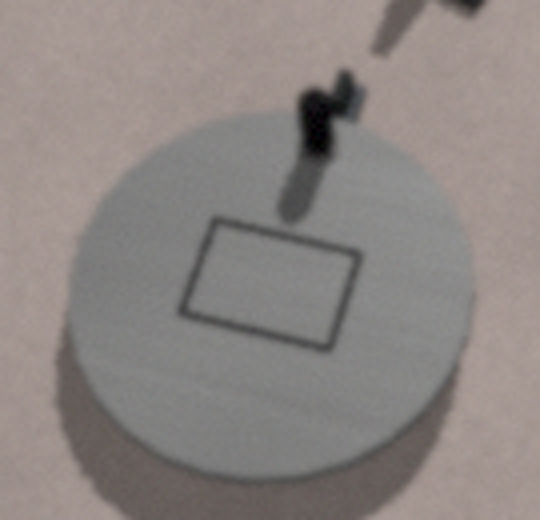

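The rectangle's corners in the crop are about (213,216), (362,253), (331,352) and (179,316). The knob top is at (316,98), with the pointer right behind it.

```bash
python3 - <<'E'
from h import *
import pickle
a,b=pickle.load(open('c.pkl','rb'))
q=[(215+u/4-.4,260+v/4-.4) for u,v in((213,216),(362,253),(331,352),(179,316))]
P=ray(q,a,.04)[:,:2];print(P.round(4),P.mean(0),np.linalg.norm(np.diff(P,axis=0),axis=1))
print('knob top',ray([(215+316/4,260+98/4)],a,.098))
d=P[0]+P[1]-P[2]-P[3];print('spot x ang',np.degrees(np.arctan2(d[1],d[0])))
print('stop',ray([(156,323)],a,.075))
s=observe();print(np.degrees(s['tool_rot']))
print(cam('wrist')[2:], proj([[.4375,.249,.06]],cam('wrist')))
E
```

```text
[[ 0.5072 -0.1844]
 [ 0.5946 -0.1417]
 [ 0.6256 -0.2027]
 [ 0.5404 -0.2465]] [ 0.56695117 -0.19383597] [0.09727311 0.06841149 0.09583391]
knob top [[ 0.52431522 -0.10341782  0.098     ]]
spot x ang 117.5408425717548
stop [[ 0.33999465 -0.39171325  0.075     ]]
[-1.79950448e+02  1.75649721e-03  1.70017710e+01]
(array([ 0.26197451, -0.57501244,  0.37120552]), array([[ 2.92399484e-01, -9.05711656e-01, -3.06902163e-01],
       [-9.56296011e-01, -2.77165470e-01, -9.31517145e-02],
       [-6.94088943e-04,  3.20726828e-01, -9.47171484e-01]])) [[-1374.14611341  -883.26341934]]
```

Emit:
move_arm:
  plan:
    - [[0,0,-0.5,0,0,0.95,1],[0.5,0,-0.5,0,0,0.95,1],[1,-0.5,0,0,0,0.94,1],[1,-1,0,0,0,0,1],[1,-1,0,0,0,0,1],[1,-1,0,0,0,0,1],[1,-1,0,0,0,0,1],[1,-1,0,0,0,0,1],[1,-1,0,0,0,0,1],[1,-1,0,0,0,0,1]]

```text
clock: 1.25
position: [0.3523, -0.443, 0.2513]
tool_rot: [-3.142, 0.0, -0.001]
force: [0.4, -0.3, -0.0]
grip_width: 0.0853
finger_force: 0.0
```

Emit:
move_arm:
  plan:
    - [[1,-1,-0.3,0,0,0,0],[1,-1,-0.3,0,0,0,0],[1,-1,-0.3,0,0,0,0],[1,-1,-0.3,0,0,0,0],[1,-1,-0.3,0,0,0,0],[1,-1,-0.3,0,0,0,0],[1,-1,-0.3,0,0,0,0],[1,-1,-0.3,0,0,0,0],[1,-1,0,0,0,0,0],[0.5,-1,0,0,0,0,0]]

```text
clock: 2.25
position: [0.543, -0.2428, 0.2992]
tool_rot: [-3.141, -0.0, 0.0]
force: [-0.1, 0.0, -0.3]
grip_width: 0.043
finger_force: 0.0
```

```bash
python3 - <<'E'
from h import *
import pickle
w=cam('wrist');pickle.dump(w,open('w1.pkl','wb'));save('w1.png',w[0])
print(observe()['qd'].round(3), proj([[.567,-.194,.04]],w))
E
```

```text
[ 0.029 -0.006  0.001  0.015 -0.008 -0.     0.075] [[275.99053304 171.15903823]]
```

View pics/w1.png

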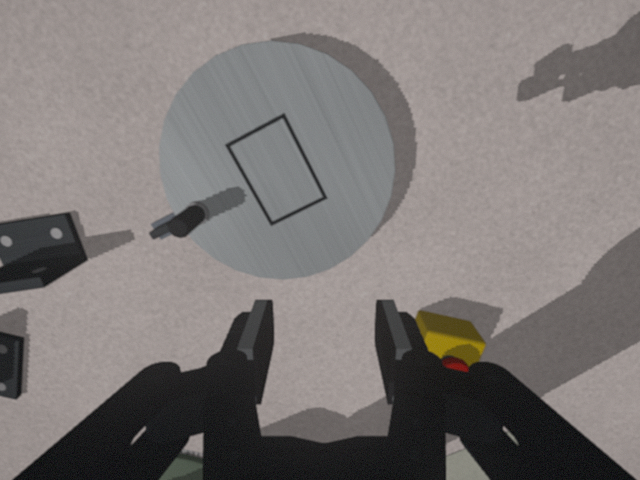

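The wrist view shows the rectangle with corners near (228,146), (284,114), (326,198) and (272,224). The knob's top is near (180,224), and bracket C shows at the left edge.

```bash
cat >> h.py <<'E'
def rect(w,box,th=70):
    x0,y0,x1,y1=box
    g=cv2.cvtColor(w[0],cv2.COLOR_RGB2GRAY)[y0:y1,x0:x1]
    n,l,st,ce=cv2.connectedComponentsWithStats((g<th).astype(np.uint8),connectivity=8)
    i=1+np.argmax(st[1:,2]*st[1:,3]); ys,xs=np.nonzero(l==i)
    P=ray(np.c_[xs+x0,ys+y0],w,.04)[:,:2]
    r=cv2.minAreaRect((P*1000).astype(np.float32)); return r,len(P)
E
python3 - <<'E'
from h import *
import pickle
w=pickle.load(open('w1.pkl','rb'))
for th in(60,80):print(rect(w,(215,100,340,240),th))
im=w[0][40:280,158:398].astype(int);m=cv2.medianBlur(((im[...,0]-im[...,2])<4).astype(np.uint8)*255,7)
k=max(cv2.findContours(m,0,cv2.CHAIN_APPROX_NONE)[0],key=cv2.contourArea)
P=ray(cv2.convexHull(k)[:,0]+[158,40],w,.04)[:,:2]*1000
print(cv2.fitEllipse(P.astype(np.float32)))
g=cv2.cvtColor(w[0],cv2.COLOR_RGB2GRAY)[195:245,145:215]
ys,xs=np.nonzero(g<40);print('knob dark',xs.min()+145,xs.max()+145,ys.min()+195,ys.max()+195,len(xs))
C=np.array([.567,-.194]);
for ang in (115,117.5,120):
  k=C+.1*np.array([np.cos(np.radians(ang)),np.sin(np.radians(ang))]);print(ang,k,proj([[*k,.098],[*k,.04]],w).round(1))
E
```

```text
(((566.4810791015625, -194.9564971923828), (95.3367691040039, 67.59406280517578), 26.610490798950195), 551)
(((566.4874877929688, -194.97518920898438), (96.6068344116211, 68.65806579589844), 26.543275833129883), 860)
((564.402587890625, -191.1706085205078), (242.729248046875, 261.529541015625), 27.97952651977539)
knob dark 177 203 206 230 168
115 [ 0.52473817 -0.10336922] [[174.1 225.5]
 [194.1 210.3]]
117.5 [ 0.52082514 -0.10529892] [[176.6 229.4]
 [196.3 213.8]]
120 [ 0.517      -0.10739746] [[179.3 233.3]
 [198.6 217.2]]
```

Emit:
move_arm:
  plan:
    - [[-0.2,-1,0,0,0,0,0],[-0.2,-1,0,0,0,0,0],[-0.2,-1,0,0,0,0,0],[-0.2,-1,0,0,0,0,0],[-0.2,-1,0,0,0,0,0],[-0.2,-1,0,0,0,0,0],[-0.2,-1,0,0,0,0,0],[-0.2,-1,0,0,0,0,0],[-0.2,-1,0,0,0,0,0],[-0.2,-1,0,0,0,0,0]]

```text
clock: 3.3
position: [0.5015, -0.0434, 0.2993]
tool_rot: [3.142, 0.0, -0.001]
force: [0.3, -0.8, -0.1]
grip_width: 0.0427
finger_force: 0.0
```

Emit:
move_arm:
  plan:
    - [[-0.3,-1,0,0,0,0,0],[-0.3,-1,0,0,0,0,0],[-0.3,-1,0,0,0,0,0],[-0.3,-1,0,0,0,0,0],[-0.3,-1,0,0,0,0,0],[-0.3,-1,0,0,0,0,0],[-0.3,-1,0,0,0,0,0],[-0.3,-1,0,0,0,0,0],[-0.3,-1,0,0,0,1,0],[-0.3,-1,0,0,0,1,0]]

```text
clock: 4.3
position: [0.4437, 0.157, 0.2994]
tool_rot: [3.142, -0.0, -0.214]
force: [0.2, 0.6, 0.9]
grip_width: 0.0425
finger_force: 0.0
```

```bash
python3 - <<'E'
from h import *
import pickle
w=cam('wrist');pickle.dump(w,open('w2.pkl','wb'));save('w2.png',w[0])
s=observe();print(s['position'],np.degrees(s['tool_rot']))
E
```

```text
[0.4430477  0.16033789 0.29944701] [-1.79927468e+02  1.54022595e-02 -1.25795339e+01]
```

View pics/w2.png

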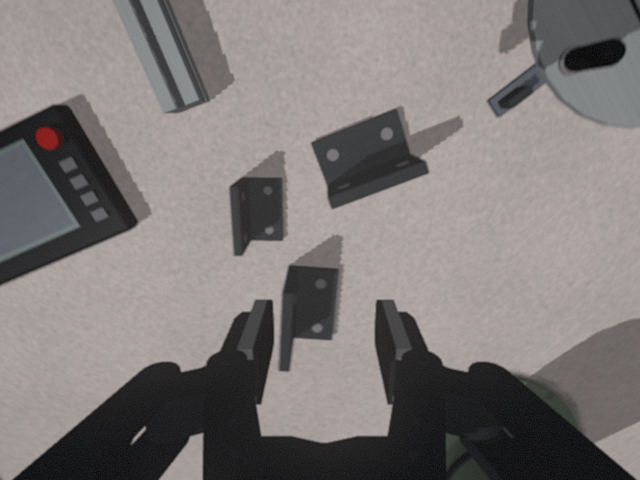

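The target bracket is at (258,215), with its plate on the left. The plate's top rim runs from (232,186) to (238,254), and the foot's right edge runs from (283,178) to (283,240).

```bash
python3 - <<'E'
from h import *
import pickle
w=pickle.load(open('w2.pkl','rb'))
g=cv2.cvtColor(w[0],cv2.COLOR_RGB2GRAY)
for r in (195,205,215,225,235,245): print(r,g[r,226:250])
x0,y0=225,170;m=(g[y0:262,x0:292]<78).astype(np.uint8)
k=max(cv2.findContours(m,0,cv2.CHAIN_APPROX_NONE)[0],key=cv2.contourArea)
print(cv2.approxPolyDP(k,2.2,True)[:,0]+[x0,y0])
F=ray([(283,178),(283,240)],w,.004)[:,:2];d=F[1]-F[0];print('foot edge',F,np.linalg.norm(d),np.degrees(np.arctan2(d[1],d[0])))
T=ray([(231.5,186),(235,254.5)],w,.06)[:,:2];d=T[1]-T[0];print('top outer',T,np.linalg.norm(d),np.degrees(np.arctan2(d[1],d[0])))
o=np.array([.4375,.249]);print(proj([[*o,.06]],w))
E
```

```text
195 [159 156 155 132  95  68  65  68  69  64  64  62  58  49  48  57  65  59
  55  45  46  45  46  48]
205 [161 163 158 146 114  85  67  68  68  66  65  65  64  54  48  47  46  43
  45  47  46  43  47  48]
215 [164 162 161 154 137 106  77  65  66  69  68  65  64  62  55  49  48  47
  50  46  47  42  47  42]
225 [157 159 158 165 154 132 100  69  64  69  68  67  64  65  56  49  47  44
  44  46  47  47  45  44]
235 [159 157 160 160 158 145 115  85  71  65  64  66  69  64  61  54  52  49
  55  59  55  49  48  45]
245 [172 173 172 167 169 159 143 110  79  67  69  66  66  68  61  59  52  49
  43  43  54  83 118 149]
[[280 178]
 [244 177]
 [231 186]
 [235 254]
 [241 254]
 [251 239]
 [281 239]]
foot edge [[0.46422524 0.19918562]
 [0.39111778 0.21778256]] 0.07543572143304772 165.72790539049944
top outer [[0.47522767 0.24415562]
 [0.40331732 0.26190481]] 0.07406842568988307 166.13516576631318
[[237.5059895  222.08787829]]
```

Emit:
move_arm:
  plan:
    - [[-0.2,-0.7,0.2,0,0,0.1,0.2],[-0.2,-0.7,0.5,0,0,0,0.2],[-0.2,-0.7,0.8,0,0,0,0.2],[-0.2,-0.7,1,0,0,0,0.2],[-0.2,-0.7,1,0,0,0,0.2],[-0.2,-0.72,1,0,0,0,0.2],[0,0,1,0,0,0,0.2],[0,0,1,0,0,0,0.2],[0,0,1,0,0,0,0.2],[0,0,0.5,0,0,0,0.2]]

```text
clock: 5.35
position: [0.4385, 0.2437, 0.1379]
tool_rot: [3.14, 0.001, -0.22]
force: [-0.3, 0.5, 0.6]
grip_width: 0.051
finger_force: 0.0
```

```bash
python3 - <<'E'
from h import *
w=cam('wrist');save('w3.png',w[0])
s=observe();print(s['position'],np.degrees(s['tool_rot']),s['grip_width'])
E
```

```text
[0.43825464 0.24359517 0.13726277] [ 1.79895275e+02  1.02691539e-01 -1.26098296e+01] 0.051245012307116575
```

View pics/w3.png

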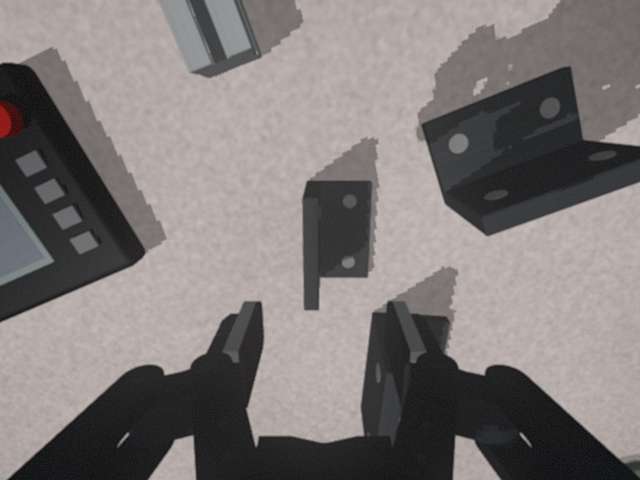

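The plate's top face spans u 303–319 and v 198–309, and its sides are nearly parallel to the tool's x axis. I'll compute the remaining offset.

```bash
python3 - <<'E'
from h import *
w=cam('wrist')
T=ray([(303.5,198),(319,198),(305,309),(319,309)],w,.06)[:,:2];print(T.round(4),T.mean(0))
d=T[2]+T[3]-T[0]-T[1];print(np.degrees(np.arctan2(d[1],d[0])),np.linalg.norm(d)/2)
s=observe();dp=T.mean(0)-s['position'][:2];y=s['tool_rot'][2];c,sn=np.cos(y),np.sin(y)
print('tool dx,dy mm',1e3*(c*dp[0]+sn*dp[1]),1e3*(sn*dp[0]-c*dp[1]),s['position'])
E
```

```text
[[0.475  0.2459]
 [0.473  0.2371]
 [0.4037 0.2622]
 [0.4017 0.2534]] [0.43836834 0.24964067]
167.15082248766763 0.07313339802892871
tool dx,dy mm -1.4299527081333465 -5.677757817527706 [0.43852375 0.24378767 0.13842997]
```

Emit:
move_arm:
  plan:
    - [[-0.05,-0.28,0.2,0,0,0,0.2],[0,0,0.6,0,0,0,0.2],[0,0,0.9,0,0,0,0.2],[0,0,1,0,0,0,0.2],[0,0,1,0,0,0,0.2],[0,0,1,0,0,0,0.2],[0,0,0.6,0,0,0,0.2],[0,0,0.25,0,0,0,0.2],[0,0,0,0,0,0,0.2],[0,0,0,0,0,0,0.2]]

```text
clock: 6.45
position: [0.4396, 0.25, 0.0289]
tool_rot: [-3.141, -0.001, -0.221]
force: [-0.0, 0.7, -0.0]
grip_width: 0.0511
finger_force: 0.0
```

Emit:
move_arm:
  plan:
    - [[0,0,0,0,0,0,-0.2],[0,0,0,0,0,0,-0.4],[0,0,0,0,0,0,-0.6],[0,0,0,0,0,0,-1],[0,0,0,0,0,0,-1],[0,0,0,0,0,0,-1],[0,0,0,0,0,0,-1],[0,0,0,0,0,0,-1],[0,0,0,0,0,0,-1],[0,0,0,0,0,0,-1]]
  grip_force: 60

```text
clock: 7.45
position: [0.4395, 0.2501, 0.0288]
tool_rot: [-3.141, -0.001, -0.221]
force: [-1.7, 0.9, 7.7]
grip_width: 0.0094
finger_force: 58.7
```

Emit:
move_arm:
  plan:
    - [[0,0,-0.1,0,0,0,-1],[0,0,-0.3,0,0,0,-1],[0,0,-0.6,0,0,0,-1],[0,0,-1,0,0,0,-1],[0,0,-1,0,0,0,-1],[0,0,-1,0,0,-0.3,-1],[0,0,-1,0,0,-0.6,-1],[0,0,-1,0,0,-0.6,-1],[0,0,-1,0,0,-0.5,-1],[0,0,-0.5,0,0,-0.11,-1]]

```text
clock: 8.45
position: [0.4396, 0.2499, 0.1806]
tool_rot: [-3.14, -0.002, 0.001]
force: [0.2, 0.5, -4.2]
grip_width: 0.0093
finger_force: 58.7
```

Emit:
move_arm:
  plan:
    - [[0.1,0.3,-0.2,0,0,0,-1],[0.2,0.7,-0.1,0,0,0,-1],[0.3,1,0,0,0,0,-1],[0.3,1,0,0,0,0,-1],[0.3,1,0,0,0,0,-1],[0.3,1,0,0,0,0,-1],[0.3,1,0,0,0,0,-1],[0.3,1,0,0,0,0,-1],[0.3,1,0,0,0,0,-1],[0.3,1,0,0,0,0,-1]]

```text
clock: 9.45
position: [0.493, 0.0684, 0.1837]
tool_rot: [3.141, 0.001, -0.001]
force: [0.6, -0.2, -3.4]
grip_width: 0.0089
finger_force: 58.6
```

Emit:
move_arm:
  plan:
    - [[0.3,1,0,0,0,0,-1],[0.3,1,0,0,0,0,-1],[0.3,1,0,0,0,0,-1],[0.3,1,0,0,0,0,-1],[0.3,1,0,0,0,0,-1],[0.3,1,0,0,0,0,-1],[0.3,1,0,0,0,0,-1],[0.3,1,0,0,0,0,-1],[0.3,1,0,0,0,0,-1],[0.3,1,0,0,0,0,-1]]

```text
clock: 10.45
position: [0.5529, -0.1314, 0.1835]
tool_rot: [-3.142, 0.001, -0.001]
force: [-0.2, 0.4, -4.2]
grip_width: 0.0092
finger_force: 58.6
```

Emit:
move_arm:
  plan:
    - [[0.2,0.8,0,0,0,-0.3,-1],[0.1,0.4,0,0,0,-0.5,-1],[0,0,0,0,0,-0.6,-1],[0,0,0,0,0,-0.7,-1],[0,0,0,0,0,-0.7,-1],[0,0,0,0,0,-0.7,-1],[0,0,0,0,0,-0.6,-1],[0,0,0,0,0,-0.33,-1],[0,0,0,0,0,0,-1],[0,0,0,0,0,0,-1]]

```text
clock: 11.45
position: [0.5594, -0.1542, 0.184]
tool_rot: [-3.141, 0.0, 0.462]
force: [-0.2, -0.3, -3.6]
grip_width: 0.0094
finger_force: 58.6
```

```bash
python3 - <<'E'
from h import *
import pickle
w=cam('wrist');pickle.dump(w,open('w4.pkl','wb'));save('w4.png',w[0])
s=observe();print(s['position'],np.degrees(s['tool_rot']),s['grip_width'],s['force'])
dp=np.array([.559,-.177])-s['position'][:2];y=s['tool_rot'][2];c,sn=np.cos(y),np.sin(y)
print('tool dx,dy shares',50*(c*dp[0]+sn*dp[1]),50*(sn*dp[0]-c*dp[1]))
E
```

```text
[ 0.55947415 -0.15415468  0.1840895 ] [-1.79988635e+02  1.96301209e-02  2.65045417e+01] 0.00905137397221021 [-0.15633644  0.1441437  -3.70026334]
tool dx,dy shares -0.5309735951104715 1.0116327846394104
```

View pics/w4.png

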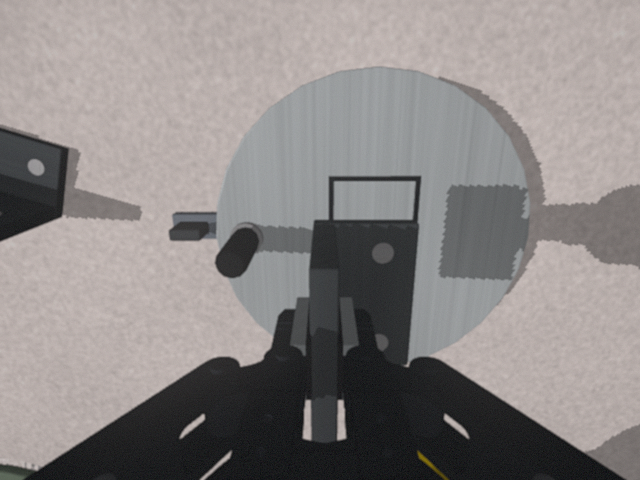

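The bracket is held square to the rectangle, whose far side shows at (330–420,178). The bracket's foot corner is at (418,222). I'll lower to about 6 mm above the disc.

Emit:
move_arm:
  plan:
    - [[-0.25,0.5,0.3,0,0,0,-1],[-0.28,0.51,0.7,0,0,0,-1],[0,0,1,0,0,0,-1],[0,0,1,0,0,0,-1],[0,0,1,0,0,0,-1],[0,0,0.8,0,0,0,-1],[0,0,0.4,0,0,0,-1],[0,0,0.25,0,0,0,-1],[0,0,0,0,0,0,-1],[0,0,0,0,0,0,-1]]

```text
clock: 12.5
position: [0.5595, -0.1771, 0.0757]
tool_rot: [3.141, -0.0, 0.464]
force: [0.8, -0.5, -3.7]
grip_width: 0.0089
finger_force: 58.5
```

```bash
python3 - <<'E'
from h import *
import pickle
w0=pickle.load(open('w4.pkl','rb'))
s4=np.array([.55947,-.15415]);S=np.array([.5667,-.1945])
def spot(P):
    t=np.radians(116.6);e=np.array([np.cos(t),np.sin(t)]);f=np.array([-e[1],e[0]]);D=P[:,:2]-S
    return np.c_[D@e,D@f]
Q=ray([(418,222)],w0,.163);print('w4 foot corner',Q, spot(Q+np.r_[.559-s4[0],-.177-s4[1],0]))
print('w4 rect corners',spot(ray([(328,176),(421,176)],w0,.04)))
w=cam('wrist');pickle.dump(w,open('w5.pkl','wb'));save('w5.png',w[0])
s=observe();print(s['position'],np.degrees(s['tool_rot']),s['force'])
E
```

```text
w4 foot corner [[ 0.61080419 -0.1769226   0.163     ]] [[-0.02425213 -0.03665484]]
w4 rect corners [[ 0.03461815 -0.04794304]
 [-0.03516715 -0.04780717]]
[ 0.55957796 -0.17708783  0.07590509] [ 1.79961599e+02 -4.27999226e-02  2.65944982e+01] [-0.13949089 -0.87603804 -3.20332329]
```

View pics/w5.png

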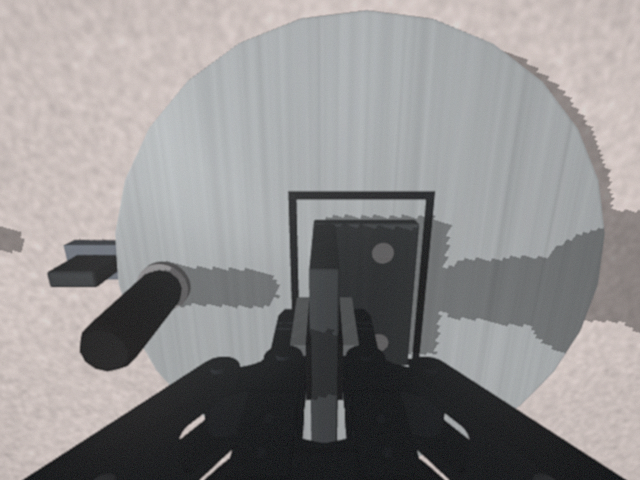

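The bracket sits well inside the rectangle. The foot corner is predicted at (-24.3, -36.7) mm, against an ideal (-24, -38). Lowering.

Emit:
move_arm:
  plan:
    - [[0,0,0.1,0,0,0,-1],[0,0,0.1,0,0,0,-1],[0,0,0.08,0,0,0,-1],[0,0,0.04,0,0,0,-1],[0,0,0.03,0,0,0,-1],[0,0,0,0,0,0,-1],[0,0,0,0,0,0,-1],[0,0,0,0,0,0,-1],[0,0,0,0,0,0,-1],[0,0,0,0,0,0,-1]]
  grip_force: 30

```text
clock: 13.55
position: [0.5591, -0.1768, 0.0688]
tool_rot: [-3.142, 0.0, 0.464]
force: [-4.0, 1.4, 7.3]
grip_width: 0.0093
finger_force: 60.3
```

Emit:
move_arm:
  plan:
    - [[0,0,0,0,0,0,-0.75],[0,0,0,0,0,0,-0.7],[0,0,0,0,0,0,-0.6],[0,0,0,0,0,0,-0.5],[0,0,0,0,0,0,-0.35],[0,0,0,0,0,0,-0.2],[0,0,0,0,0,0,-0.1],[0,0,0,0,0,0,-0.1],[0,0,0,0,0,0,-0.1],[0,0,-0.1,0,0,0,-0.1]]

```text
clock: 14.55
position: [0.5591, -0.1768, 0.0702]
tool_rot: [-3.141, 0.0, 0.464]
force: [-0.2, 0.2, 0.5]
grip_width: 0.0384
finger_force: 0.0
```

Emit:
move_arm:
  plan:
    - [[0,0,-0.2,0,0,0,-0.1],[0,0,-0.4,0,0,0,-0.1],[0,0,-0.8,0,0,0,-0.1],[0,0,-1,0,0,0,-0.1],[0,0,-1,0,0,0,-0.1],[0,0,-1,0,0,0,-0.1],[0,0,-1,0,0,0,-0.1],[0,0,-1,0,0,0,-0.1],[0,0,-0.7,0,0,0,-0.1],[0,0,0,0,0,0,-0.1]]

```text
clock: 15.55
position: [0.56, -0.177, 0.2144]
tool_rot: [3.14, -0.002, 0.464]
force: [0.4, 0.5, -0.2]
grip_width: 0.0384
finger_force: 0.0
```

```bash
python3 - <<'E'
from h import *
import pickle
w=cam('wrist');pickle.dump(w,open('w6.pkl','wb'));save('w6.png',w[0])
s=observe();print(s['position'],np.degrees(s['tool_rot']),s['force'])
S=np.array([.5667,-.1945]);t=np.radians(116.6);e=np.array([np.cos(t),np.sin(t)]);f=np.array([-e[1],e[0]])
g=cv2.cvtColor(w[0],cv2.COLOR_RGB2GRAY)
P=lambda x,y,z:[*(S+x*e+y*f),z]
# expected pixels: foot corners, rect corners, knob top
print(proj([P(-.024,-.038,.048),P(-.024,.038,.048),P(-.024,-.038,.1)],w).round(1),proj([P(.035,-.049,.04),P(-.035,-.049,.04),P(-.035,.049,.04)],w).round(1),'knob',proj([P(.1,0,.098),P(.1,0,.045)],w).round(1))
im=w[0]
A=cv2.resize(im[60:400,100:540],None,fx=1.7,fy=1.7);save('w6c.png',A)
E
```

```text
[ 0.55946995 -0.17694464  0.21299606] [ 1.79947340e+02 -6.05913854e-02  2.65967395e+01] [-0.98810942 -0.39181017 -0.98048729]
[[374.3 172.4]
 [370.6 260. ]
 [384.2 183.9]] [[301.5 157.4]
 [387.1 157.4]
 [381.3 268.1]] knob [[207.3 236.4]
 [225.5 217. ]]
```

View pics/w6c.png

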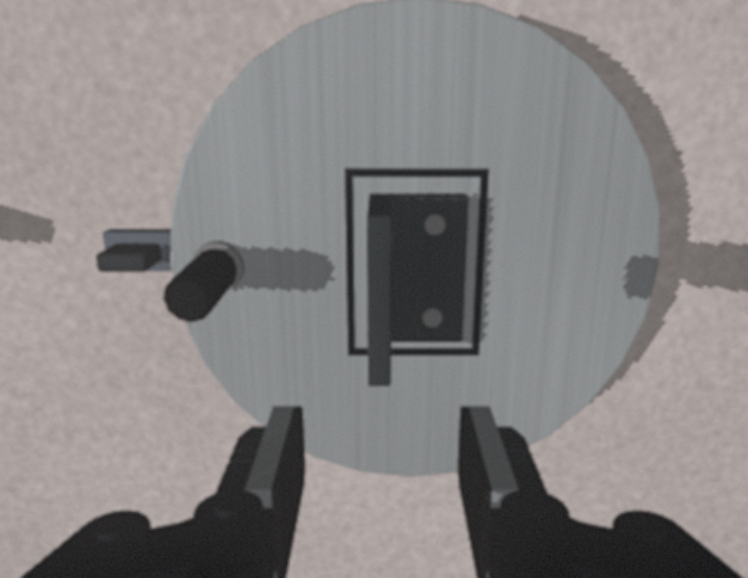

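The bracket stands centred and square in the rectangle. The knob top is at crop (192,297), full-frame (213,235). I'll refine the knob position from its silhouette extent.

```bash
python3 - <<'E'
from h import *
import pickle
w=pickle.load(open('w6.pkl','rb'))
g=cv2.cvtColor(w[0],cv2.COLOR_RGB2GRAY)
m=(g[195:260,185:250]<52).astype(np.uint8)
n,l,st,ce=cv2.connectedComponentsWithStats(m);i=1+np.argmax(st[1:,4]);b=st[i]
print('meas l,b',b[0]+185,b[1]+195+b[3],'r,t',b[0]+185+b[2],b[1]+195)
a=np.linspace(0,6.28,60)
for k in ((.5219,-.1051),(.5239,-.1051),(.5219,-.1081),(.5239,-.1081)):
    c=np.c_[k[0]+.011*np.cos(a),k[1]+.011*np.sin(a),0*a+.098]
    p=proj(c,w);print(k,p[:,0].min(),p[:,1].max())
E
```

```text
meas l,b 198 248 r,t 239 207
(0.5219, -0.1051) 191.78475918699263 250.93884275953806
(0.5239, -0.1051) 192.76542372710134 248.61069026600276
(0.5219, -0.1081) 195.75639780955595 252.67775890567256
(0.5239, -0.1081) 196.74385698183514 250.35690922850864
```

Emit:
move_arm:
  plan:
    - [[0,-0.5,0,0,0,0,0.1],[0,-1,0,0,0,0,0.1],[0.05,-1,0,0,0,0,0.1],[0,-1,0.3,0,0,0,0.1],[0,-0.47,0.8,0,0,0,0.1],[0,0,1,0,0,0,0.1],[0,0,1,0,0,0,0.1],[0,0,1,0,0,0,0.1],[0,0,0.6,0,0,0,0.1],[0,0,0,0,0,0,0.1]]

```text
clock: 16.6
position: [0.5233, -0.1048, 0.1166]
tool_rot: [-3.14, 0.003, 0.465]
force: [0.1, -0.3, -0.1]
grip_width: 0.0472
finger_force: 0.0
```

```bash
python3 - <<'E'
from h import *
import pickle
w=cam('wrist');pickle.dump(w,open('w7.pkl','wb'))
s=observe();print(s['position'])
g=cv2.cvtColor(w[0],cv2.COLOR_RGB2GRAY)
print(proj([[.525,-.1055,.098],[.525,-.1055,.06]],w))
# text view: knob is dark between the fingers
for r in range(200,400,12): print(r,''.join('#' if v<45 else ('+' if v<85 else '.') for v in g[r,200:440:4]))
E
```

```text
[ 0.52398401 -0.10500761  0.11772608]
[[323.51742603 294.90564723]
 [323.71947506 263.72959028]]
200 ...........................................................#
212 ..........................................................+#
224 ......+.+.+++++++++++.....................................#+
236 .......++++++++++.+++.....................................#.
248 ......+++++++++++..+........######.......................+#.
260 ..........................+########+.....................##.
272 ..........................##########.....................#+.
284 ..........................+#########.....................#..
296 .........................++##++#####....................++..
308 ............+++++..........##++###+...........##+++.....#...
320 .......+++++++++#.............................###+++###+#+++
332 ......++++++++++++...........................+####++++###...
344 .....###+++++#+##............................+#####++++###..
356 ..#++####+..###+#.............................####+..#######
368 #########+######...............................#############
380 ###############.................................############
392 ##############+.................................+###########
```

Emit:
move_arm:
  plan:
    - [[0.03,0.03,0.4,0,0,0,0.1],[0,0,1,0,0,0,0.1],[0,0,1,0,0,0,0.1],[0,0,0.48,0,0,0,0.1],[0,0,0,0,0,0,-0.1],[0,0,0,0,0,0,-0.3],[0,0,0,0,0,0,-0.5],[0,0,0,0,0,0,-1],[0,0,0,0,0,0,-1],[0,0,0,0,0,0,-1]]
  grip_force: 40

```text
clock: 17.65
position: [0.525, -0.1029, 0.0618]
tool_rot: [-3.139, -0.001, 0.466]
force: [-8.5, 18.2, 13.2]
grip_width: 0.0207
finger_force: 38.6
```

```bash
python3 - <<'E'
from h import *
s=observe();print(s['position'],s['force'],s['moment'],s['grip_width'],s['finger_force'],s['tool_rot'])
d=s['position'][:2]-np.array([.5667,-.1945]);print(np.hypot(*d),np.degrees(np.arctan2(d[1],d[0])))
E
```

```text
[ 0.52498733 -0.10289621  0.06180729] [-8.54334004 18.19941299 13.16684707] [ 3.9372963   1.98628591 -0.11396762] 0.02067522745502132 38.63715882296674 [-3.13897065e+00 -5.98399079e-04  4.66257195e-01]
0.10065387387652741 114.48260533365972
```

Emit:
move_arm:
  plan:
    - [[0,-0.12,0,0,0,0,-1],[-0.436,0.019,0,0,0,0,-1],[-0.432,0.057,0,0,0,0,-1],[-0.426,0.094,0,0,0,0,-1],[-0.416,0.131,0,0,0,0,-1],[-0.403,0.167,0,0,0,0,-1],[-0.387,0.201,0,0,0,0,-1],[-0.368,0.234,0,0,0,0,-1],[-0.346,0.265,0,0,0,0,-1],[-0.321,0.295,0,0,0,0,-1]]

```text
clock: 18.65
position: [0.474, -0.1617, 0.0618]
tool_rot: [3.141, -0.0, 0.464]
force: [-3.2, 0.7, 8.9]
grip_width: 0.0208
finger_force: 40.7
```

```bash
cat > st.py <<'E'
from h import *
s=observe();print(s['position'].round(4),s['force'].round(1),s['moment'].round(2),s['grip_width'].round(4),s['tool_rot'].round(3))
d=s['position'][:2]-np.array([.5667,-.1945]);print(np.hypot(*d),np.degrees(np.arctan2(d[1],d[0]))-116.6)
y=.466;c,sn=np.cos(y),np.sin(y);t=lambda v:np.array([c*v[0]+sn*v[1],sn*v[0]-c*v[1]])
print('rel axis in tool',t(d)*1e3,'F tool',t(s['force']))
E
python3 st.py
```

```text
Traceback (most recent call last):
  File "st.py", line 2, in <module>
    s=observe();print(s['position'].round(4),s['force'].round(1),s['moment'].round(2),s['grip_width'].round(4),s['tool_rot'].round(3))
                                                                                      ^^^^^^^^^^^^^^^^^^^^^
AttributeError: 'float' object has no attribute 'round'
```

```bash
sed -i "s/s\['grip_width'\].round(4),//" st.py; python3 st.py
```

```text
[ 0.474  -0.1617  0.0618] [-3.2  0.7  8.9] [ 0.39  0.71 -0.03] [ 3.141 -0.     0.464]
0.09831717487460169 43.92057149529313
rel axis in tool [-68.07524154 -70.93679134] F tool [-2.53205673 -2.0736547 ]
```

Emit:
move_arm:
  plan:
    - [[-0.35,0.389,0,0,0,0,-1],[-0.308,0.423,0,0,0,0,-1],[-0.262,0.453,0,0,0,0,-1],[-0.213,0.478,0,0,0,0,-1],[-0.162,0.498,0,0,0,0,-1],[-0.109,0.512,0,0,0,0,-1],[-0.055,0.521,0,0,0,0,-1],[0,0.523,0,0,0,0,-1],[0.055,0.521,0,0,0,0,-1],[0.109,0.512,0,0,0,0,-1]]

```text
clock: 19.65
position: [0.4955, -0.2599, 0.0619]
tool_rot: [3.14, -0.002, 0.464]
force: [3.4, 3.5, 5.8]
grip_width: 0.0211
finger_force: 40.4
```

```bash
python3 st.py
```

```text
[ 0.4955 -0.2599  0.0619] [3.4 3.5 5.8] [ 0.98 -0.7  -0.03] [ 3.14e+00 -2.00e-03  4.64e-01]
0.09671494525570015 -254.03134862044837
rel axis in tool [-93.02916412  26.44532583] F tool [ 4.62194328 -1.60445388]
```

Emit:
move_arm:
  plan:
    - [[0.162,0.498,0,0,0,0,-1],[0.213,0.478,0,0,0,0,-1],[0.262,0.453,0,0,0,0,-1],[0.308,0.423,0,0,0,0,-1],[0.35,0.389,0,0,0,0,-1],[0.389,0.35,0,0,0,0,-1],[0.423,0.308,0,0,0,0,-1],[0.453,0.262,0,0,0,0,-1],[0.478,0.213,0,0,0,0,-1],[0.498,0.162,0,0,0,0,-1]]

```text
clock: 20.65
position: [0.5901, -0.2901, 0.0619]
tool_rot: [-3.141, -0.001, 0.465]
force: [-2.3, 9.3, 9.5]
grip_width: 0.0207
finger_force: 40.8
```

```bash
python3 st.py
```

```text
[ 0.5901 -0.2901  0.0619] [-2.3  9.3  9.5] [ 1.95  0.69 -0.  ] [-3.141e+00 -1.000e-03  4.650e-01]
0.0984096404701994 -192.84571708591912
rel axis in tool [-22.04621812  95.90840216] F tool [ 2.10895554 -9.32422108]
```

Emit:
move_arm:
  plan:
    - [[0.512,0.06,0,0,0,0,-1],[0.521,0.055,0,0,0,0,-1],[0.523,0,0,0,0,0,-1],[0.521,-0.055,0,0,0,0,-1],[0.512,-0.109,0,0,0,0,-1],[0.498,-0.162,0,0,0,0,-1],[0.478,-0.213,0,0,0,0,-1],[0.453,-0.262,0,0,0,0,-1],[0.423,-0.308,0,0,0,0,-1],[0.389,-0.35,0,0,0,0,-1]]

```text
clock: 21.65
position: [0.6641, -0.2239, 0.062]
tool_rot: [3.14, -0.001, 0.464]
force: [-2.6, -0.3, 6.8]
grip_width: 0.0206
finger_force: 40.4
```

```bash
python3 st.py; python3 -c "
from h import *
w=cam('scene')
for z in (.098,): print(ray([[0,0]],w,z))
im=w[0][280:390,225:345];save('s2.png',cv2.resize(im,None,fx=5,fy=5,interpolation=cv2.INTER_CUBIC))"
```

```text
[ 0.6641 -0.2239  0.062 ] [-2.6 -0.3  6.8] [0.04 0.6  0.01] [ 3.14e+00 -1.00e-03  4.64e-01]
0.10172585721639478 -133.4125312744314
rel axis in tool [73.77421679 70.03938151] F tool [-2.48218558 -0.89835885]
[[-1.26273847  0.08639035  0.098     ]]
```

Emit:
move_arm:
  plan:
    - [[0.35,-0.389,0,0,0,0,-1],[0.308,-0.423,0,0,0,0,-1],[0.262,-0.453,0,0,0,0,-1],[0.213,-0.478,0,0,0,0,-1],[0.162,-0.498,0,0,0,0,-1],[0.109,-0.512,0,0,0,0,-1],[0.055,-0.521,0,0,0,0,-1],[0,-0.523,0,0,0,0,-1],[-0.055,-0.521,0,0,0,0,-1],[-0.109,-0.512,0,0,0,0,-1]]

```text
clock: 22.7
position: [0.644, -0.1256, 0.0619]
tool_rot: [3.14, -0.002, 0.464]
force: [-0.5, -1.9, 5.5]
grip_width: 0.0206
finger_force: 40.5
```

```bash
python3 st.py
```

```text
[ 0.644  -0.1256  0.0619] [-0.5 -1.9  5.5] [-0.35  0.12  0.03] [ 3.14e+00 -2.00e-03  4.64e-01]
0.10351559986260007 -74.89439302583841
rel axis in tool [ 99.985691   -26.80188445] F tool [-1.27786658  1.51718994]
```

Emit:
move_arm:
  plan:
    - [[-0.162,-0.498,0,0,0,0,-1],[-0.213,-0.478,0,0,0,0,-1],[-0.262,-0.453,0,0,0,0,-1],[-0.308,-0.423,0,0,0,0,-1],[-0.35,-0.389,0,0,0,0,-1],[-0.389,-0.35,0,0,0,0,-1],[-0.423,-0.308,0,0,0,0,-1],[-0.453,-0.262,0,0,0,0,-1],[-0.478,-0.213,0,0,0,0,-1],[-0.498,-0.162,0,0,0,0,-1]]

```text
clock: 23.7
position: [0.5491, -0.0941, 0.0619]
tool_rot: [3.14, -0.002, 0.464]
force: [1.0, -1.0, 6.8]
grip_width: 0.0207
finger_force: 40.6
```

Emit:
move_arm:
  plan:
    - [[-0.426,-0.094,0,0,0,0,-1],[-0.432,-0.057,0,0,0,0,-1],[-0.3,-0.019,0,0,0,0,-1],[-0.136,0,0,0,0,0,-1],[0,0,0,0,0,0,-1],[0,0,0,0,0,0,-1],[0,0,0,0,0,0,-1],[0,0,0,0,0,0,-1],[0,0,0,0,0,0,-1],[0,0,0,0,0,0,-1]]

```text
clock: 24.7
position: [0.5247, -0.1026, 0.0619]
tool_rot: [3.141, -0.002, 0.464]
force: [-1.1, 1.2, 10.6]
grip_width: 0.0209
finger_force: 40.9
```

```bash
python3 st.py
```

```text
[ 0.5247 -0.1026  0.0619] [-1.1  1.2 10.6] [ 0.28  0.36 -0.01] [ 3.141e+00 -2.000e-03  4.640e-01]
0.10105062887818131 -2.010976958685802
rel axis in tool [   3.72192254 -100.98206222] F tool [-0.40849639 -1.60403328]
```

Back at the start position, (0.5247, -0.1026) against (0.5250, -0.1029). I'll release, lift and check.

Emit:
move_arm:
  plan:
    - [[0,0,0,0,0,0,-0.4],[0,0,0,0,0,0,-0.3],[0,0,0,0,0,0,-0.2],[0,0,0,0,0,0,0],[0,0,0,0,0,0,0.1],[0,0,0,0,0,0,0.1],[0,0,-0.2,0,0,0,0.1],[0,0,-0.5,0,0,0,0.1],[0,0,-1,0,0,0,0.1],[0,0,-1,0,0,0,0.1]]

```text
clock: 25.7
position: [0.5237, -0.1026, 0.1159]
tool_rot: [-3.141, 0.0, 0.464]
force: [-0.2, 0.2, -0.4]
grip_width: 0.0469
finger_force: 0.0
```

Emit:
move_arm:
  plan:
    - [[0,0,-1,0,0,0,0.1],[0,0,-1,0,0,0,0.1],[0,0,-1,0,0,0,0.1],[0,0.5,-1,0,0,0,0.1],[0,1,-1,0,0,0,0.1],[0,1,0,0,0,0,0.1],[0,1,0,0,0,0,0.1],[0,0.3,0,0,0,0,0.1],[0,0,0,0,0,0,0.1],[0,0,0,0,0,0,0.1]]

```text
clock: 26.7
position: [0.5576, -0.1697, 0.2149]
tool_rot: [-3.141, -0.0, 0.465]
force: [0.3, 0.3, -0.1]
grip_width: 0.047
finger_force: 0.0
```

```bash
python3 - <<'E'
from h import *
import pickle
w=cam('wrist');w6=pickle.load(open('w6.pkl','rb'))
s=observe();print(s['position'],s['force'].round(1),s['qd'].round(3))
S=np.array([.5667,-.1945]);t=np.radians(116.6);e=np.array([np.cos(t),np.sin(t)]);f=np.array([-e[1],e[0]])
P=lambda x,y,z:[*(S+x*e+y*f),z]
X=[P(.035,-.049,.04),P(-.035,-.049,.04),P(-.035,.049,.04),P(-.035,-.045,.04)]
# dark-pixel rays on z=.04 inside disc, before and after: rectangle+bracket+knob
for c in (w6,w):
    p=proj(X,c).astype(int);u0,v0=p.min(0)-10;u1,v1=p.max(0)+10
    g=cv2.cvtColor(c[0],cv2.COLOR_RGB2GRAY)
    print(p.tolist(),[v.round(2) if not isinstance(v,tuple) else np.round(v,1) for v in rect(c,(u0,v0,u1,v1),70)[0]])
a=cv2.resize(w6[0][60:300,150:450],None,fx=1.3,fy=1.3)
p6=proj([P(0,0,.04)],w6)[0];p=proj([P(0,0,.04)],w)[0]
cr=lambda im,q:cv2.resize(im[int(q[1])-130:int(q[1])+130,int(q[0])-150:int(q[0])+150],None,fx=1.3,fy=1.3) if q[1]>130 else None
print(p6,p)
b=w[0][max(0,int(p[1])-130):int(p[1])+130,max(0,int(p[0])-180):int(p[0])+170]
save('fin.png',cv2.resize(b,None,fx=2,fy=2))
E
```

```text
[ 0.55762462 -0.16955535  0.21486558] [-0.  -0.1 -0.1] [-0.004 -0.001  0.001 -0.003  0.002 -0.002  0.001]Traceback (most recent call last):
  File "<stdin>", line 12, in <module>
AttributeError: 'float' object has no attribute 'round'
```

```bash
python3 - <<'E'
from h import *
import pickle
w=cam('wrist');w6=pickle.load(open('w6.pkl','rb'))
S=np.array([.5667,-.1945]);t=np.radians(116.6);e=np.array([np.cos(t),np.sin(t)]);f=np.array([-e[1],e[0]])
def runs(c,A,B):
    A,B=np.array(A),np.array(B);k=np.linspace(0,1,400)[:,None];q=A+(B-A)*k
    p=proj(np.c_[S+q[:,:1]*e+q[:,1:]*f,0*k+.04],c).astype(np.float32)
    g=cv2.remap(cv2.cvtColor(c[0],cv2.COLOR_RGB2GRAY),p[:,0][:,None],p[:,1][:,None],cv2.INTER_LINEAR).ravel()
    d=np.r_[0,(g<72).astype(int),0];i=np.flatnonzero(np.diff(d));ax=0 if A[0]!=B[0] else 1
    return [tuple((q[[a,min(b,399)],ax]*1e3).round(1)) for a,b in zip(i[::2],i[1::2])]
for n,c in(('before',w6),('after',w)):
    print(n)
    for y in(-.044,-.03,0,.025): print(' y',y,runs(c,(-.05,y),(.05,y)))
    for x in(-.015,.0): print(' x',x,runs(c,(x,-.06),(x,.06)))
    g=cv2.cvtColor(c[0],cv2.COLOR_RGB2GRAY);k=proj([[*(S+.1*e),.07]],c)[0].astype(int)
    ys,xs=np.nonzero(g[k[1]-35:k[1]+35,k[0]-35:k[0]+35]<52)
    P=ray([(xs.mean()+k[0]-35,ys.mean()+k[1]-35)],c,.07)[0,:2]-S;print(' knob',np.hypot(*P),np.degrees(np.arctan2(P[1],P[0])))
E
```

```text
before
 y -0.044 [(np.float64(-34.5), np.float64(-31.2)), (np.float64(31.0), np.float64(34.0))]
 y -0.03 [(np.float64(-35.0), np.float64(-31.0)), (np.float64(-25.7), np.float64(22.7)), (np.float64(31.2), np.float64(34.0))]
 y 0 [(np.float64(-35.0), np.float64(-31.0)), (np.float64(-25.7), np.float64(23.2)), (np.float64(31.2), np.float64(34.0))]
 y 0.025 [(np.float64(-35.0), np.float64(-31.0)), (np.float64(-25.7), np.float64(-12.9)), (np.float64(-6.6), np.float64(22.9)), (np.float64(31.2), np.float64(34.0))]
 x -0.015 [(np.float64(-47.1), np.float64(-44.4)), (np.float64(-35.3), np.float64(41.4)), (np.float64(45.9), np.float64(49.2))]
 x 0.0 [(np.float64(-47.4), np.float64(-44.4)), (np.float64(-35.0), np.float64(41.4)), (np.float64(45.9), np.float64(49.2))]
 knob 0.10174080762270259 116.78823331017375
after
 y -0.044 [(np.float64(-34.5), np.float64(-31.2)), (np.float64(31.0), np.float64(34.0))]
 y -0.03 [(np.float64(-35.0), np.float64(-31.2)), (np.float64(-25.9), np.float64(21.9)), (np.float64(31.0), np.float64(34.0))]
 y 0 [(np.float64(-35.2), np.float64(-31.2)), (np.float64(-25.9), np.float64(21.9)), (np.float64(31.2), np.float64(34.0))]
 y 0.025 [(np.float64(-35.0), np.float64(-31.0)), (np.float64(-25.9), np.float64(-13.2)), (np.float64(-6.6), np.float64(21.7)), (np.float64(31.2), np.float64(34.0))]
 x -0.015 [(np.float64(-47.4), np.float64(-44.4)), (np.float64(-35.3), np.float64(41.7)), (np.float64(46.2), np.float64(48.9))]
 x 0.0 [(np.float64(-47.7), np.float64(-44.7)), (np.float64(-35.0), np.float64(41.7)), (np.float64(46.2), np.float64(48.9))]
 knob 0.10171247808255288 116.82844452922924
```

The bracket is within about 2 mm of centre, and the rectangle and knob are back where they started. Handing in.

```bash
python3 -c "
from workcell import job_done
print(job_done())"
```

```text
the job is handed in; nothing more can be done
None
```

I set the smallest bracket in the rectangle (about 2 mm off centre, square), turned the disc one full turn by the knob back to the pointer, let go clear of everything and handed the job in at about 27 s; no verdict was returned.

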